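# Change racks, reversing the row

## Task

Move the four things from the grey steel rack to the wooden rack so that their order along the row is reversed: the one that stood farthest left goes into the bay farthest right, and so on. Set each one upright in the middle of its bay, squarely, with its long side running front to back as before. Leave the pliers and the block of wood where they are.

Things in the scene. Friction and masses are not known exactly. Their poses are not given: they have to be found in the camera images.
- steel_rack: Fixed grey steel rack, dark ribs, full at the start, 332 x 100 mm. Origin on the bench under its centre, y along the row to the robot's left, z up. Four bays centred at y = +120, +40, -40, -120 mm, x = 0, each 74 mm wide, open at front and back. Bay floor 14 mm above the bench; ribs beside the bays 6 mm thick, 10 mm high over the floor. Turned 3 to 14 degrees clockwise; either rack may be nearer.
- wood_rack: Fixed pale wooden rack, brown ribs, empty at the start, 332 x 100 mm. Origin on the bench under its centre, y along the row to the robot's left, z up. Four bays centred at y = +120, +40, -40, -120 mm, x = 0, each 74 mm wide, open at front and back. Bay floor 14 mm above the bench; ribs beside the bays 6 mm thick, 10 mm high over the floor. Turned 3 to 14 degrees clockwise; either rack may be nearer.
- tape_measure: Black and yellow tape measure, standing, 42 (its x, the way to grip it) x 84 (its y) x 64 mm high. Origin at the centre of its underside, z up. The case is 69 mm long, its middle 6 mm towards +y from the origin; the steel tape end sticks out low at -y. It starts with its long side (y) across the row, front to back.
- screw_box: Closed orange box of screws, 50 (its x, the way to grip it) x 70 (its y) x 45 mm high. Origin at the centre of its underside, z up. It starts with its long side (y) across the row, front to back.
- switch_box: White surface box for a switch, open at the top, 52 (its x) x 40 (its y, the way to grip it, on the outside) x 45 mm high, walls 2 mm. Origin at the centre of its underside (within 1 mm), z up. It starts with x across the row, front to back.
- carton: Flat white and blue carton, closed, 110 (its x) x 45 (its y, the way to grip it) x 30 mm high. Origin at the centre of its underside, z up. It starts with x across the row, front to back, and overhangs the bay by about 5 mm at each end.
- mat_red: Fixed thin red liner mat, 86 x 62 x 2 mm, on the floor of one bay of the steel rack (which bay varies), its centre at the bay's centre and its axes along the rack's; origin under its centre. At every start the tape measure stands on it, so it shows afterwards where that stood.
- mat_yellow: Fixed thin yellow liner mat, 86 x 62 x 2 mm, on the floor of one bay of the steel rack (which bay varies), its centre at the bay's centre and its axes along the rack's; origin under its centre. At every start the orange screw box stands on it, so it shows afterwards where that stood.
- mat_green: Fixed thin green liner mat, 86 x 62 x 2 mm, on the floor of one bay of the steel rack (which bay varies), its centre at the bay's centre and its axes along the rack's; origin under its centre. At every start the white switch box stands on it, so it shows afterwards where that stood.
- mat_blue: Fixed thin blue liner mat, 86 x 62 x 2 mm, on the floor of one bay of the steel rack (which bay varies), its centre at the bay's centre and its axes along the rack's; origin under its centre. At every start the carton stands on it, so it shows afterwards where that stood.
- pliers: Bystander: red-handled pliers, 66 x 164 x 16 mm, lying loose on the bench beyond the racks. Origin under the centre. Not to be moved.
- offcut: Bystander: block of wood, 45 x 120 x 45 mm, lying loose on the bench beyond the racks. Origin under the centre. Not to be moved.

How it is judged (in metres and radians):
At the end, for the whole second after the job is handed in: Each thing stands at rest in the wooden rack, in the bay mirroring its starting bay (its mat) in the steel rack: within 14 mm of the bay centre along the row, 15 mm front to back, 4 mm of the floor in height, upright within 0.1 rad, square within 0.2 rad, long side front to back (((y of mat_red in the frame of steel_rack between 0.1 and 0.14 m and y of tape_measure in the frame of wood_rack between -0.134 and -0.106 m) or (y of mat_red in the frame of steel_rack between 0.02 and 0.06 m and y of tape_measure in the frame of wood_rack between -0.054 and -0.026 m) or (y of mat_red in the frame of steel_rack between -0.06 and -0.02 m and y of tape_measure in the frame of wood_rack between 0.026 and 0.054 m) or (y of mat_red in the frame of steel_rack between -0.14 and -0.1 m and y of tape_measure in the frame of wood_rack between 0.106 and 0.134 m)) and x of tape_measure in the frame of wood_rack between -0.015 and 0.015 m and z of tape_measure in the frame of wood_rack between 0.01 and 0.018 m and angle between the x axis of each of tape_measure, screw_box and the y axis of wood_rack, either way round below 0.2 rad and angle between each of tape_measure, screw_box, switch_box, carton's own z axis and vertical below 0.1 rad and linear speed of each of tape_measure, screw_box, switch_box, carton below 0.02 m/s and angular speed of each of tape_measure, screw_box, switch_box, carton below 0.2 rad/s and ((y of mat_yellow in the frame of steel_rack between 0.1 and 0.14 m and y of screw_box in the frame of wood_rack between -0.134 and -0.106 m) or (y of mat_yellow in the frame of steel_rack between 0.02 and 0.06 m and y of screw_box in the frame of wood_rack between -0.054 and -0.026 m) or (y of mat_yellow in the frame of steel_rack between -0.06 and -0.02 m and y of screw_box in the frame of wood_rack between 0.026 and 0.054 m) or (y of mat_yellow in the frame of steel_rack between -0.14 and -0.1 m and y of screw_box in the frame of wood_rack between 0.106 and 0.134 m)) and x of screw_box in the frame of wood_rack between -0.015 and 0.015 m and z of screw_box in the frame of wood_rack between 0.01 and 0.018 m and ((y of mat_green in the frame of steel_rack between 0.1 and 0.14 m and y of switch_box in the frame of wood_rack between -0.134 and -0.106 m) or (y of mat_green in the frame of steel_rack between 0.02 and 0.06 m and y of switch_box in the frame of wood_rack between -0.054 and -0.026 m) or (y of mat_green in the frame of steel_rack between -0.06 and -0.02 m and y of switch_box in the frame of wood_rack between 0.026 and 0.054 m) or (y of mat_green in the frame of steel_rack between -0.14 and -0.1 m and y of switch_box in the frame of wood_rack between 0.106 and 0.134 m)) and x of switch_box in the frame of wood_rack between -0.015 and 0.015 m and z of switch_box in the frame of wood_rack between 0.01 and 0.018 m and angle between the y axis of each of switch_box, carton and the y axis of wood_rack, either way round below 0.2 rad and ((y of mat_blue in the frame of steel_rack between 0.1 and 0.14 m and y of carton in the frame of wood_rack between -0.134 and -0.106 m) or (y of mat_blue in the frame of steel_rack between 0.02 and 0.06 m and y of carton in the frame of wood_rack between -0.054 and -0.026 m) or (y of mat_blue in the frame of steel_rack between -0.06 and -0.02 m and y of carton in the frame of wood_rack between 0.026 and 0.054 m) or (y of mat_blue in the frame of steel_rack between -0.14 and -0.1 m and y of carton in the frame of wood_rack between 0.106 and 0.134 m)) and x of carton in the frame of wood_rack between -0.015 and 0.015 m and z of carton in the frame of wood_rack between 0.01 and 0.018 m); the robot touches nothing.
It fails at once if the red-handled pliers is moved more than 20 mm (distance of pliers from where it was at the start of the episode above 0.02 m).
It fails at once if the block of wood is moved more than 20 mm (distance of offcut from where it was at the start of the episode above 0.02 m).
It also fails if it takes over 88 s, if anything falls off the work surface, if the arm or the gripper's body presses on something with over 40 N, if the wrist force passes 120 N, or if a joint passes its speed limit or range.

## Robot

A 6-joint arm with a two-finger parallel gripper is mounted at the origin on the work surface; the furniture and walls round the work are solid. World frame = base frame: x ahead of the robot, y to its left, z up, the work surface at z = 0. Lengths are in mm, angles in rad, forces in N, time in s.
With the tool pointing down it reaches from about 400 to 925 mm from the base axis. Payload 12.5 kg.
Tool frame: the origin (TCP) lies at the very end of the fingers, on their centre line; the grasp point (between the pads) lies 19 mm behind it; z points along the fingers, y is the line along which they close (so a half turn about z gives the same grasp; the last joint's range is limited). The gripper opens to 95 mm and grips with 3 to 60 N. Pads are 20 mm wide; open, the fingers measure 119 mm over their backs; the gripper's body (75 mm by 180 mm) begins 59 mm behind the grasp point.
Start: joints at [1.043, 0.491, 1.559, -0, 1.092, -0.106], TCP at [255.863, 570.246, 214.661] pointing down, gripper open.
Joint ranges: [-3.1, 3.1], [-0.84, 2.19], [0.05, 2.79], [-1.13, 4.28], [0.06, 2.93], [-2.69, 2.69]. Speed limits (rad/s): [2.22, 2.22, 2.79, 3.14, 3.14, 3.14].

## Interface

Orientations are given as [roll, pitch, yaw] about the fixed x, y, z axes, in that order (R = Rz(yaw) Ry(pitch) Rx(roll)).
In Python, from cell import state, imaging, env, spot_in, mark_of gives the robot as it stands. The module is installed in compiled form; this text tells all that it offers.
- The arm moves only by the tool step_arm, never from a script. Its argument "increments" is a list of rows, each an object with "slide": the shift along the tool's x, y, z in m, a list of three; "roll": the turn about the tool's z in rad. A call has 1 to 5 rows; each row is the pose to reach, as a shift and turn from the pose commanded when the call began, along the tool's axes at that moment; what a row does not reach only later rows make up. A row lasts 1/8 s, in which the tool goes at most 62.5 mm and 10.7 degrees, less where a joint would pass 70% of its speed; a pose out of reach is approached as far as the arm can. A call with a gripper value outside its range is refused whole. "fingers" is the opening, from 0 (shut) to 1 (fully open), set as the call begins (left out, the last holds). The fingers move at their own pace and stop on an object; the grip force is fixed at half the most. Time passes only in rows, so rows that repeat a pose let the fingers close. It gives the time, the measured TCP pose, the force, the opening and the grip force at its end, in the units of the state.
- state(): the state, without advancing time (a new reading comes with each control period).
- imaging.read_camera(name): name is "scene" or "top"; returns a dict with "color" (420x560x3 uint8, red, green, blue), "z_map" (420x560 float32, mm along the optical axis (not along the pixel's ray), 0 where there is no reading), "intrinsics" (3x3 intrinsics, pixels), "camera_from_world" (4x4, takes a point from world to camera coordinates). Camera axes: x right, y up, looking along -z (the intrinsics and any distortion apply to the point x, -y, -z); pixel columns grow to the right and rows downward; lengths in mm; the calibration is good to about 2 mm. A picture is of the moment at which its call begins.
- env.job_done(): hands the job in; it is judged then, once.
Trained networks look in the newest picture that a camera, given by its name, has taken for a name from the list of things; names that differ only in an ending like _2 or _b are one class to them, and where a whole thing is asked for, a point or a joint stands for the part that bears it (a point fixed in the world has none). Each returns a list of dicts, best first, with "confidence" (0 to 1); they miss things now and then, are a little off and sometimes report something else, mostly with a low value. They report only what shows in the picture. A call takes as long as a camera call.
- spot_in(camera, target): "bbox" ([left, top, right, bottom] in pixels, round what is visible of it).
- mark_of(camera, target): "uv" ([column, row] in pixels: a listed point, or the origin of a listed thing).
The state is a dict: "t": time; "joints": joint angles; "qvel": joint speeds; "tau": joint torques, N m; "eef_pos": TCP position; "tcp_rot": TCP orientation; "ft_force": force on the tool from outside, world axes, zero at the start; "moment": the same for the moment, N m; "opening": opening from 0.0 (shut) to 1.0 (fully open); "grip_force": force on a finger pad.
Only numpy, scipy, OpenCV 4.12 (cv2) and the standard library are available. Lean on these libraries where they do the work, as an engineer would, in place of code of your own. Each camera call takes 0.05 s, during which the arm holds its last target. There are 200 camera calls.

## Working session

There is one attempt and no reset: what is moved stays moved. The work goes in short steps, Python scripts to look and compute and a tool call to move; the robot and the scene stay as the last step left them, time stands still between calls to the robot, and variables do not carry over. Pictures are saved under pics/ and viewed, at most 14 in all, crops included, and the job is handed in when it is done.

Besides the shell and the picture viewer there is one more tool, called after "Emit:" as name(argument=value, ...), one argument or row to a line, values as JSON. step_arm: Moves the arm, as the interface text tells. Its arguments: {"type":"object","properties":{"increments":{"type":"array"},"fingers":{"type":"number"}},"required":["increments"]}

```bash
mkdir -p pics; cat > h.py <<'E'
import numpy as np, cv2
from cell import state, imaging, env, spot_in, mark_of
def cloud(d):
    z=d["z_map"].astype(float); K=np.array(d["intrinsics"]); T=np.linalg.inv(np.array(d["camera_from_world"]))
    v,u=np.mgrid[:z.shape[0],:z.shape[1]]
    p=np.stack([(u-K[0,2])/K[0,0]*z,-(v-K[1,2])/K[1,1]*z,-z,np.ones_like(z)],-1)@T.T
    p[z==0]=np.nan
    return p[...,:3]
E
python3 - <<'E'
from h import *
print(state())
for n in("top","scene"):
    d=imaging.read_camera(n); cv2.imwrite(f"pics/{n}0.png",d["color"][...,::-1]); np.savez(n+"0.npz",**d)
    print(n,np.array(d["intrinsics"]).tolist(),np.array(d["camera_from_world"]).round(3).tolist())
    P=cloud(d)
    for t in "steel_rack wood_rack tape_measure screw_box switch_box carton pliers offcut".split():
        m=mark_of(n,t)[:1]; s=spot_in(n,t)[:1]
        if m:
            u,v=np.round(m[0]["uv"]).astype(int); print(t,m[0]["confidence"],u,v,P[v,u].round(0) if 0<=v<420 and 0<=u<560 else '', s and np.round(s[0]["bbox"]))
E
```

```text
{'t': 0.0, 'joints': array([ 1.04342259e+00,  4.91580440e-01,  1.55945328e+00, -1.39778481e-05,
        1.09167460e+00, -1.05602076e-01]), 'qvel': array([-2.98858962e-04, -4.32572080e-05,  5.09532478e-04,  6.03608773e-04,
        5.71074283e-04,  1.27883573e-04]), 'tau': array([ 2.75472514e-03, -6.12639999e+01, -2.58181733e+01,  6.93612196e-02,
        4.81085829e-02, -1.00339942e-04]), 'eef_pos': array([255.72348971, 570.02781643, 214.04745191]), 'tcp_rot': array([-3.14048190e+00, -1.05269374e-04,  2.71982738e+00]), 'ft_force': array([0.18235487, 0.0040617 , 0.09875925]), 'moment': array([-0.02280204, -0.00035181, -0.01856607]), 'grip_force': 0.0, 'opening': 0.9994598982754885}
top [[538.3129845142564, 0.0, 284.49807940748866], [0.0, 538.3129845142564, 198.4426103879412], [0.0, 0.0, 1.0]] [[-0.006, -1.0, -0.002, -167.668], [0.981, -0.006, 0.196, -595.762], [-0.196, -0.001, 0.981, -833.776], [0.0, 0.0, 0.0, 1.0]]
steel_rack 0.71 307 196 [ 605. -210.   26.] [209. 156. 407. 233.]
wood_rack 0.96 291 294 [ 439. -181.   24.] [189. 254. 393. 337.]
tape_measure 0.56 334 193 [ 599. -252.   7
[... 397 characters left out ...]
0.0, 532.0492034153707, 211.49041701743812], [0.0, 0.0, 1.0]] [[-0.583, -0.812, -0.013, 195.822], [0.712, -0.519, 0.473, -519.556], [-0.391, 0.267, 0.881, -624.712], [0.0, 0.0, 0.0, 1.0]]
steel_rack 0.98 296 198 [ 601. -208.   13.] [196. 130. 388. 261.]
wood_rack 0.87 342 284 [ 435. -175.   13.] [235. 210. 450. 362.]
tape_measure 0.69 315 183 [ 578. -228.   73.] [298. 155. 341. 208.]
screw_box 0.89 234 222 [602. -88.  60.] [205. 187. 255. 245.]
switch_box 0.55 273 202 [ 597. -159.   57.] [254. 171. 290. 216.]
carton 0.86 354 165 [ 580. -312.   48.] [205. 189. 257. 245.]
pliers 0.96 195 166 [ 763. -104.    6.] [145. 144. 239. 189.]
offcut 0.81 305 128 [ 702. -301.   28.] [272.  92. 338. 152.]
```

View pics/top0.png

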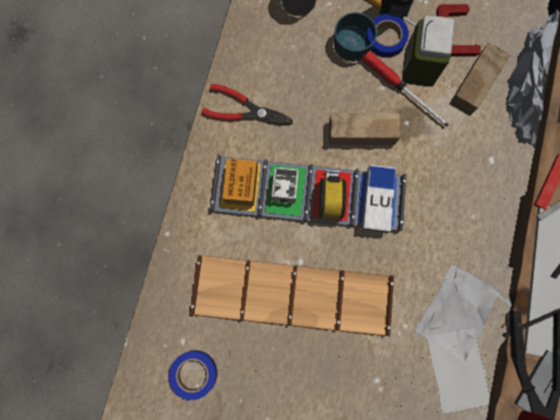

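View pics/scene0.png

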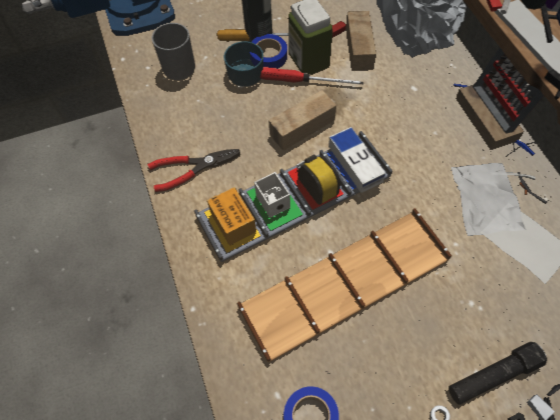

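The top picture shows the steel rack (rows 155–233) with screw box (240,182), switch box (286,187), tape (333,195) and carton (379,200) from left to right. The empty wood rack is nearer, around (291,294). The scene picture agrees. Mirroring gives carton +120, tape +40, switch box -40 and screw box -120.

```bash
cat >> h.py <<'E'
def rect(p):
    c,(a,b),th=cv2.minAreaRect(p[:,:2].astype(np.float32))
    if a<b: th+=90; a,b=b,a
    return np.round(c,1),round(a,1),round(b,1),round((th+90)%180-90,1)   # long-side dir from x axis, deg
E
python3 - <<'E'
from h import *
for n in("top","scene"):
    d=dict(np.load(n+"0.npz")); P=cloud(d); H=cv2.cvtColor(d["color"],cv2.COLOR_RGB2HSV)
    p=P.reshape(-1,3); x,y,z=p.T
    tab=p[(abs(x-530)<15)&(abs(y+180)<60)]; print(n,"bench z",np.nanmedian(tab[:,2]).round(1))
    w=p[(x>340)&(x<520)&(y>-380)&(y<10)&(z>7)]; print(" wood",rect(w),"floor z",np.median(w[:,2]).round(1), "rib", np.percentile(w[:,2],98).round(1))
    s=p[(x>535)&(x<680)&(y>-400)&(y<0)&(z>7)&(z<28)]; print(" steel",rect(s))
    for t,cx,cy in(("screw",620,-100),("switch",612,-180),("tape",600,-252),("carton",594,-325)):
        q=p[(abs(x-cx)<65)&(abs(y-cy)<36)&(z>34)]; zt=np.percentile(q[:,2],90)
        k=q[q[:,2]>zt-5]; print(" ",t,"top",zt.round(1),rect(k),len(k), "all",rect(q))
E
```

```text
top bench z 0.5
 wood (array([ 404.2, -192.7]), 376.5, 167.1, 83.9) floor z 14.6 rib 26.1
 steel (array([ 614.8, -202.2]), 353.3, 108.2, 82.2)
  screw top 63.8 (array([627.4, -96.2]), 70.5, 50.4, -5.4) 1205 all (array([627.4, -95.9]), 70.9, 51.0, -5.6)
  switch top 62.2 (array([ 621.5, -171.9]), 50.1, 39.6, -6.3) 146 all (array([ 620.3, -171.8]), 52.7, 39.7, -6.2)
  tape top 80.3 (array([ 600.2, -250.9]), 53.5, 40.9, -2.0) 587 all (array([ 606.7, -251.2]), 84.2, 41.3, -3.6)
  carton top 48.8 (array([ 598.5, -331.2]), 111.2, 45.4, -7.3) 1687 all (array([ 598.5, -331.2]), 111.2, 45.8, -7.4)
scene bench z -1.4
 wood (array([ 402.9, -193.8]), 374.8, 165.4, 84.0) floor z 12.8 rib 23.9
 steel (array([ 609.6, -211.8]), 332.7, 112.0, 83.5)
  screw top 61.3 (array([625.1, -95.2]), 72.3, 50.8, -5.4) 1254 all (array([624.9, -95.4]), 72.4, 51.0, -5.1)
  switch top 59.4 (array([ 618.6, -171. ]), 50.7, 40.1, -5.9) 212 all (array([ 617.7, -170.6]), 53.1, 40.3, -5.5)
  tape top 77.8 (array([ 597.6, -250. ]), 53.4, 42.5, -4.2) 562 all (array([ 596.2, -249.8]), 69.5, 42.5, -3.7)
  carton top 46.5 (array([ 596.6, -330.2]), 112.7, 46.1, -7.6) 1455 all (array([ 596.4, -330.1]), 112.8, 46.5, -7.4)
```

```bash
python3 - <<'E'
from h import *
for n in("top","scene"):
    d=dict(np.load(n+"0.npz")); P=cloud(d); x,y,z=np.moveaxis(P,-1,0)
    m=((x>340)&(x<520)&(y>-400)&(y<10)&(z>8)).astype(np.uint8); k,l,st,_=cv2.connectedComponentsWithStats(m)
    w=P[l==1+np.argmax(st[1:,4])]; print(n,"wood",rect(w))
    rib=w[w[:,2]>np.median(w[:,2])+5]; print("  ribs",rect(rib))
    m=((x>535)&(x<690)&(y>-400)&(y<-10)&(z>8)&(z<40)).astype(np.uint8)
    q=P[(abs(x-600)<75)&(abs(y+251)<30)&(z>8)]
    for lo in range(535,675,10):
        k=q[(q[:,0]>=lo)&(q[:,0]<lo+10)]
        if len(k): print("  x",lo,len(k),"z max",k[:,2].max().round(),"n>24",(k[:,2]>24).sum(), "y",k[k[:,2]>24][:,1].min(initial=0).round(),k[k[:,2]>24][:,1].max(initial=-999).round())
a=cv2.imread("pics/top0.png")[145:245,300:410]; b=cv2.imread("pics/scene0.png")[120:220,270:380]
cv2.imwrite("pics/crop1.png",cv2.resize(np.hstack([a,b]),None,fx=3.5,fy=3.5,interpolation=cv2.INTER_CUBIC))
E
```

```text
top wood (array([ 438.4, -183.3]), 332.4, 100.2, 83.7)
  ribs (array([ 438.3, -183.3]), 332.3, 99.3, 83.8)
  x 555 156 z max 61.0 n>24 21 y -269.0 -246.0
  x 565 329 z max 79.0 n>24 239 y -270.0 -229.0
  x 575 225 z max 82.0 n>24 178 y -269.0 -229.0
  x 585 203 z max 84.0 n>24 160 y -269.0 -229.0
  x 595 197 z max 83.0 n>24 158 y -272.0 -230.0
  x 605 195 z max 80.0 n>24 150 y -272.0 -231.0
  x 615 179 z max 79.0 n>24 136 y -271.0 -231.0
  x 625 101 z max 79.0 n>24 54 y -272.0 -232.0
  x 635 119 z max 30.0 n>24 22 y -262.0 -243.0
  x 645 165 z max 36.0 n>24 44 y -265.0 -242.0
  x 655 78 z max 17.0 n>24 0 y 0.0 -999.0
scene wood (array([ 436.1, -183. ]), 333.0, 101.1, 83.7)
  ribs (array([ 435.7, -183. ]), 332.9, 99.9, 83.6)
  x 545 8 z max 12.0 n>24 0 y 0.0 -999.0
  x 555 392 z max 66.0 n>24 209 y -267.0 -227.0
  x 565 372 z max 77.0 n>24 284 y -268.0 -227.0
  x 575 255 z max 81.0 n>24 221 y -270.0 -228.0
  x 585 218 z max 81.0 n>24 182 y -270.0 -228.0
  x 595 210 z max 80.0 n>24 175 y -270.0 -229.0
  x 605 195 z max 78.0 n>24 154 y -271.0 -229.0
  x 615 182 z max 77.0 n>24 141 y -270.0 -230.0
  x 625 62 z max 68.0 n>24 24 y -244.0 -231.0
  x 635 55 z max 32.0 n>24 7 y -255.0 -241.0
  x 645 82 z max 33.0 n>24 18 y -255.0 -241.0
  x 655 24 z max 15.0 n>24 0 y 0.0 -999.0
```

View pics/crop1.png

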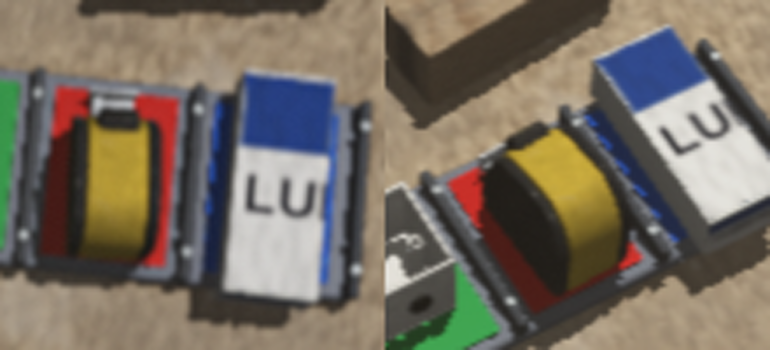

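The crop shows the tape end (column ~115, row ~105 of the crop) on the far side (+x), so the tape's origin is about 6 mm beyond the case middle.

```bash
cat >> h.py <<'E'
def go(*targets):
    """slide/roll from the state to the first target, then from target to target; (x,y,z,yawdeg)"""
    s=state(); p=np.array(s["eef_pos"]); yaw=s["tcp_rot"][2]
    print("at",p.round(1),np.degrees(s["tcp_rot"]).round(1),"t",round(s["t"],2),"op",round(s["opening"],3),"grip",round(s["grip_force"],1),"F",np.round(s["ft_force"],1))
    for t in targets:
        d=np.array(t[:3])-p; c,q=np.cos(yaw),np.sin(yaw); y2=np.radians(t[3])
        r=-((y2-yaw+np.pi)%(2*np.pi)-np.pi)
        print(t,"slide",(np.array([c*d[0]+q*d[1],q*d[0]-c*d[1],-d[2]])/1000).round(4),"roll",round(r,3),"dist",np.linalg.norm(d).round())
        p,yaw=np.array(t[:3]),y2
E
python3 -c "
from h import *
go((456,280,200,174.6),(626.2,-95.7,150,174.6),(626.2,-95.7,30,174.6))"
```

```text
at [255.9 570.2 214.7] [180.    0.  155.8] t 1.7 op 1.001 grip 0.0 F [ 0.6 -0.  -0.3]
(456, 280, 200, 174.6) slide [-0.3014 -0.1829  0.0147] roll -0.328 dist 353.0
(626.2, -95.7, 150, 174.6) slide [-0.2048 -0.358   0.05  ] roll -0.0 dist 415.0
(626.2, -95.7, 30, 174.6) slide [0.   0.   0.12] roll -0.0 dist 120.0
```

Emit:
step_arm(
  increments=[
    {"slide": [-0.04, -0.024, 0.002], "roll": -0.07},
    {"slide": [-0.09, -0.055, 0.004], "roll": -0.15},
    {"slide": [-0.14, -0.085, 0.007], "roll": -0.24},
    {"slide": [-0.19, -0.116, 0.01], "roll": -0.328},
    {"slide": [-0.24, -0.146, 0.012], "roll": -0.328},
  ],
  fingers=0.66,
)

```text
t: 2.33
eef_pos: [415.9, 337.2, 202.7]
tcp_rot: [3.141, 0.0, 3.049]
ft_force: [0.7, 0.1, 0.5]
opening: 0.66
grip_force: 0.0
```

```bash
python3 -c "
from h import *
go((540,100,180,174.6),(626.2,-95.7,150,174.6))"
```

```text
at [415.9 337.2 202.7] [180.    0.  174.7] t 2.33 op 0.66 grip 0.0 F [0.7 0.1 0.5]
(540, 100, 180, 174.6) slide [-0.1454 -0.2247  0.0227] roll 0.002 dist 269.0
(626.2, -95.7, 150, 174.6) slide [-0.1042 -0.1867  0.03  ] roll -0.0 dist 216.0
```

Emit:
step_arm(
  increments=[
    {"slide": [-0.029, -0.045, 0.005]},
    {"slide": [-0.058, -0.09, 0.009]},
    {"slide": [-0.087, -0.135, 0.014]},
    {"slide": [-0.116, -0.18, 0.018]},
    {"slide": [-0.145, -0.225, 0.023]},
  ],
)

```text
invalid input at $.increments[0]: expected keys slide, roll
```

Emit:
step_arm(
  increments=[
    {"slide": [-0.025, -0.045, 0.01]},
    {"slide": [-0.05, -0.09, 0.02]},
    {"slide": [-0.08, -0.14, 0.03]},
    {"slide": [-0.104, -0.187, 0.03]},
    {"slide": [-0.104, -0.187, 0.03]},
  ],
)

```text
invalid input at $.increments[0]: expected keys slide, roll
```

```bash
python3 -c "
from h import *
go((626.2,-95.7,30,174.6))"
```

```text
at [415.9 337.2 202.7] [180.    0.  174.7] t 2.33 op 0.66 grip 0.0 F [0.7 0.1 0.5]
(626.2, -95.7, 30, 174.6) slide [-0.2493 -0.4117  0.1727] roll 0.002 dist 511.0
```

Emit:
step_arm(
  increments=[
    {"slide": [-0.029, -0.045, 0.005], "roll": 0},
    {"slide": [-0.058, -0.09, 0.009], "roll": 0},
    {"slide": [-0.087, -0.135, 0.014], "roll": 0},
    {"slide": [-0.116, -0.18, 0.018], "roll": 0},
    {"slide": [-0.145, -0.225, 0.023], "roll": 0},
  ],
)

```text
t: 2.95
eef_pos: [539.1, 99.5, 179.7]
tcp_rot: [3.141, 0.001, 3.048]
ft_force: [0.8, 0.3, 0.3]
opening: 0.66
grip_force: 0.0
```

Emit:
step_arm(
  increments=[
    {"slide": [-0.025, -0.045, 0.01], "roll": 0},
    {"slide": [-0.05, -0.09, 0.02], "roll": 0},
    {"slide": [-0.08, -0.14, 0.03], "roll": 0},
    {"slide": [-0.104, -0.187, 0.03], "roll": 0},
    {"slide": [-0.104, -0.187, 0.03], "roll": 0},
  ],
)

```text
t: 3.58
eef_pos: [625.2, -98.0, 149.0]
tcp_rot: [-3.141, 0.0, 3.044]
ft_force: [-0.1, 0.2, -1.1]
opening: 0.659
grip_force: 0.0
```

```bash
python3 -c "
from h import *
go((626.2,-95.7,30,174.6))"
```

```text
at [625.2 -98.  149. ] [-180.     0.   174.4] t 3.58 op 0.659 grip 0.0 F [-0.1  0.2 -1.1]
(626.2, -95.7, 30, 174.6) slide [-0.0008  0.0024  0.119 ] roll -0.003 dist 119.0
```

Emit:
step_arm(
  increments=[
    {"slide": [-0.001, 0.002, 0.04], "roll": 0},
    {"slide": [-0.001, 0.002, 0.08], "roll": 0},
    {"slide": [-0.001, 0.002, 0.105], "roll": 0},
    {"slide": [-0.001, 0.002, 0.119], "roll": 0},
    {"slide": [-0.001, 0.002, 0.119], "roll": 0},
  ],
)

```text
t: 4.2
eef_pos: [625.3, -92.3, 30.3]
tcp_rot: [3.141, -0.001, 3.048]
ft_force: [-0.3, 0.1, -0.2]
opening: 0.66
grip_force: 0.0
```

Emit:
step_arm(
  increments=[
    {"slide": [0, 0, 0], "roll": 0},
    {"slide": [0, 0, 0], "roll": 0},
    {"slide": [0, 0, 0], "roll": 0},
    {"slide": [0, 0, 0], "roll": 0},
  ],
  fingers=0,
)

```text
t: 4.7
eef_pos: [626.1, -93.0, 31.8]
tcp_rot: [-3.141, 0.002, 3.048]
ft_force: [-0.6, -0.4, 6.7]
opening: 0.527
grip_force: 30.0
```

```bash
python3 -c "
from h import *
go((626.2,-95.7,140,174.6),(424,-302.4,140,173.7),(424,-302.4,28,173.7))"
```

```text
at [626.1 -93.   31.8] [-1.800e+02  1.000e-01  1.746e+02] t 4.7 op 0.527 grip 30.0 F [-0.6 -0.4  6.7]
(626.2, -95.7, 140, 174.6) slide [-0.0004 -0.0026 -0.1082] roll 0.0 dist 108.0
(424, -302.4, 140, 173.7) slide [ 0.1819 -0.2248 -0.    ] roll 0.016 dist 289.0
(424, -302.4, 28, 173.7) slide [0.    0.    0.112] roll -0.0 dist 112.0
```

Emit:
step_arm(
  increments=[
    {"slide": [0, 0, -0.02], "roll": 0},
    {"slide": [0, 0, -0.05], "roll": 0},
    {"slide": [0, 0, -0.085], "roll": 0},
    {"slide": [0, 0, -0.11], "roll": 0},
    {"slide": [0, 0, -0.11], "roll": 0},
  ],
)

```text
t: 5.32
eef_pos: [626.0, -92.9, 142.1]
tcp_rot: [-3.141, 0.003, 3.048]
ft_force: [0.7, 0.0, -3.5]
opening: 0.524
grip_force: 30.0
```

```bash
python3 -c "
from h import *
go((424,-302.4,140,173.7),(424,-302.4,28,173.7))"
```

```text
at [626.  -92.9 142.1] [-180.     0.2  174.6] t 5.33 op 0.524 grip 30.0 F [ 0.7  0.  -3.5]
(424, -302.4, 140, 173.7) slide [ 0.1815 -0.2275  0.0021] roll 0.016 dist 291.0
(424, -302.4, 28, 173.7) slide [0.    0.    0.112] roll -0.0 dist 112.0
```

Emit:
step_arm(
  increments=[
    {"slide": [0.02, -0.025, 0], "roll": 0.004},
    {"slide": [0.055, -0.069, 0], "roll": 0.008},
    {"slide": [0.095, -0.119, 0], "roll": 0.012},
    {"slide": [0.13, -0.163, 0], "roll": 0.016},
    {"slide": [0.16, -0.2, 0.001], "roll": 0.016},
  ],
)

```text
t: 5.95
eef_pos: [445.5, -277.8, 138.3]
tcp_rot: [3.14, -0.002, 3.031]
ft_force: [0.6, -0.7, -3.8]
opening: 0.523
grip_force: 30.0
```

Emit:
step_arm(
  increments=[
    {"slide": [0.015, -0.02, 0], "roll": 0},
    {"slide": [0.022, -0.0275, 0], "roll": 0},
    {"slide": [0.022, -0.0275, 0.0], "roll": 0},
    {"slide": [0.022, -0.0275, 0.0], "roll": 0},
  ],
)

```text
t: 6.45
eef_pos: [423.2, -301.1, 139.3]
tcp_rot: [3.141, -0.0, 3.033]
ft_force: [0.8, 0.1, -3.6]
opening: 0.519
grip_force: 30.0
```

```bash
python3 - <<'E'
from h import *
go((424,-302.4,28.5,173.7))
for n in("top","scene"):
    P=cloud(imaging.read_camera(n)); p=P.reshape(-1,3); x,y,z=p.T
    q=p[(x>350)&(x<490)&(y>-345)&(y<-262)&(z>90)&(z<185)]
    print(n,[(h,rect(q[abs(q[:,2]-h)<6])) for h in (120,135,150,165) if (abs(q[:,2]-h)<6).sum()>20], np.percentile(q[:,2],[1,99]).round())
E
```

```text
at [ 423.2 -301.1  139.3] [180.   -0.  173.8] t 6.45 op 0.519 grip 30.0 F [ 0.8  0.1 -3.6]
(424, -302.4, 28.5, 173.7) slide [-0.001  -0.0012  0.1108] roll 0.001 dist 111.0Traceback (most recent call last):
  File "<stdin>", line 6, in <module>
    return _quantile_unchecked(
        a, q, axis, out, overwrite_input, method, keepdims, weights)
    return _ureduce(a,
                    func=_quantile_ureduce_func,
    ...<5 lines>...
                    overwrite_input=overwrite_input,
                    method=method)
    r = func(a, **kwargs)
    result = _quantile(arr,
                       quantiles=q,
    ...<2 lines>...
                       out=out,
                       weights=wgt)
    slices_having_nans = np.isnan(arr[-1, ...])
                                  ~~~^^^^^^^^^
IndexError: index -1 is out of bounds for axis 0 with size 0
```

Emit:
step_arm(
  increments=[
    {"slide": [-0.001, -0.001, 0.03], "roll": 0},
    {"slide": [-0.001, -0.001, 0.065], "roll": 0},
    {"slide": [-0.001, -0.001, 0.09], "roll": 0},
    {"slide": [-0.001, -0.001, 0.102], "roll": 0},
    {"slide": [-0.001, -0.001, 0.106], "roll": 0},
  ],
)

```text
t: 7.12
eef_pos: [423.9, -302.7, 33.4]
tcp_rot: [3.141, -0.0, 3.032]
ft_force: [0.5, 0.5, -4.2]
opening: 0.523
grip_force: 30.0
```

Emit:
step_arm(
  increments=[
    {"slide": [0, 0, 0.002], "roll": 0},
    {"slide": [0, 0, 0.003], "roll": 0},
    {"slide": [0, 0, 0.003], "roll": 0},
  ],
)

```text
t: 7.5
eef_pos: [423.7, -303.1, 31.1]
tcp_rot: [-3.141, 0.001, 3.032]
ft_force: [0.3, 1.1, -3.8]
opening: 0.525
grip_force: 30.0
```

Still hanging (−3.8 N); lower a little more.

Emit:
step_arm(
  increments=[
    {"slide": [0, 0, 0.001], "roll": 0},
    {"slide": [0, 0, 0.002], "roll": 0},
    {"slide": [0, 0, 0.002], "roll": 0},
  ],
)

```text
t: 7.88
eef_pos: [423.6, -303.1, 29.7]
tcp_rot: [-3.141, 0.001, 3.032]
ft_force: [-3.4, 3.1, 12.7]
opening: 0.522
grip_force: 30.0
```

Emit:
step_arm(
  increments=[
    {"slide": [0, 0, 0], "roll": 0},
    {"slide": [0, 0, 0], "roll": 0},
    {"slide": [0, 0, -0.03], "roll": 0},
    {"slide": [0, 0, -0.08], "roll": 0},
    {"slide": [0, 0, -0.11], "roll": 0},
  ],
  fingers=0.61,
)

```text
t: 8.5
eef_pos: [423.8, -303.2, 140.6]
tcp_rot: [-3.141, 0.001, 3.032]
ft_force: [0.8, 0.4, -0.3]
opening: 0.609
grip_force: 0.0
```

```bash
python3 -c "
from h import *
go((619,-171.3,140,174.1),(619,-171.3,31,174.1))"
```

```text
at [ 423.8 -303.2  140.6] [-1.799e+02  1.000e-01  1.737e+02] t 8.5 op 0.609 grip 0.0 F [ 0.8  0.4 -0.3]
(619, -171.3, 140, 174.1) slide [-0.1795  0.1525  0.0006] roll -0.007 dist 236.0
(619, -171.3, 31, 174.1) slide [0.    0.    0.109] roll -0.0 dist 109.0
```

Emit:
step_arm(
  increments=[
    {"slide": [-0.04, 0.034, 0], "roll": -0.007},
    {"slide": [-0.08, 0.068, 0], "roll": -0.007},
    {"slide": [-0.125, 0.106, 0], "roll": -0.007},
    {"slide": [-0.165, 0.14, 0], "roll": -0.007},
    {"slide": [-0.1795, 0.1525, 0], "roll": -0.007},
  ],
)

```text
t: 9.12
eef_pos: [620.3, -169.2, 138.2]
tcp_rot: [3.141, 0.0, 3.041]
ft_force: [-0.9, -0.0, 0.2]
opening: 0.609
grip_force: 0.0
```

Emit:
step_arm(
  increments=[
    {"slide": [0, 0, 0.03], "roll": 0},
    {"slide": [0, 0, 0.06], "roll": 0},
    {"slide": [0, 0, 0.06], "roll": 0},
    {"slide": [0, 0, 0.06], "roll": 0},
  ],
)

```text
t: 9.62
eef_pos: [618.8, -171.7, 79.7]
tcp_rot: [-3.141, 0.001, 3.038]
ft_force: [-0.3, 0.6, 0.1]
opening: 0.608
grip_force: 0.0
```

```bash
python3 -c "
from h import *
go((619,-171.3,31,174.1))"
```

```text
at [ 618.8 -171.7   79.7] [-1.800e+02  1.000e-01  1.741e+02] t 9.62 op 0.608 grip 0.0 F [-0.3  0.6  0.1]
(619, -171.3, 31, 174.1) slide [-0.0001  0.0004  0.0487] roll -0.0 dist 49.0
```

Emit:
step_arm(
  increments=[
    {"slide": [0, 0, 0.025], "roll": 0},
    {"slide": [0, 0, 0.042], "roll": 0},
    {"slide": [0, 0, 0.049], "roll": 0},
    {"slide": [0, 0, 0.049], "roll": 0},
  ],
)

```text
t: 10.12
eef_pos: [618.7, -171.1, 29.7]
tcp_rot: [3.141, -0.0, 3.039]
ft_force: [0.0, -0.2, 0.4]
opening: 0.613
grip_force: 0.0
```

Emit:
step_arm(
  increments=[
    {"slide": [0, 0, 0], "roll": 0},
    {"slide": [0, 0, 0], "roll": 0},
    {"slide": [0, 0, 0], "roll": 0},
    {"slide": [0, 0, 0], "roll": 0},
    {"slide": [0, 0, 0], "roll": 0},
  ],
  fingers=0,
)

```text
t: 10.75
eef_pos: [618.9, -171.1, 30.1]
tcp_rot: [-3.141, 0.001, 3.039]
ft_force: [0.1, 0.3, 5.2]
opening: 0.415
grip_force: 30.0
```

Emit:
step_arm(
  increments=[
    {"slide": [0, 0, -0.02], "roll": 0},
    {"slide": [0, 0, -0.05], "roll": 0},
    {"slide": [0, 0, -0.085], "roll": 0},
    {"slide": [0, 0, -0.11], "roll": 0},
    {"slide": [0, 0, -0.11], "roll": 0},
  ],
)

```text
t: 11.38
eef_pos: [619.4, -171.3, 142.3]
tcp_rot: [-3.141, 0.004, 3.039]
ft_force: [0.3, -0.5, -1.8]
opening: 0.414
grip_force: 30.0
```

```bash
python3 -c "
from h import *
go((432.6,-222.9,140,173.7),(432.6,-222.9,28,173.7))"
```

```text
at [ 619.4 -171.3  142.3] [-179.9    0.2  174.1] t 11.38 op 0.414 grip 30.0 F [ 0.3 -0.5 -1.8]
(432.6, -222.9, 140, 173.7) slide [ 0.1806 -0.0705  0.0023] roll 0.007 dist 194.0
(432.6, -222.9, 28, 173.7) slide [0.    0.    0.112] roll -0.0 dist 112.0
```

Emit:
step_arm(
  increments=[
    {"slide": [0.025, -0.01, 0], "roll": 0.007},
    {"slide": [0.065, -0.0255, 0], "roll": 0.007},
    {"slide": [0.11, -0.043, 0], "roll": 0.007},
    {"slide": [0.15, -0.0585, 0], "roll": 0.007},
    {"slide": [0.1745, -0.068, 0], "roll": 0.007},
  ],
)

```text
t: 12.0
eef_pos: [436.0, -220.7, 139.1]
tcp_rot: [3.141, -0.001, 3.031]
ft_force: [-0.3, 0.7, -0.6]
opening: 0.415
grip_force: 30.0
```

Emit:
step_arm(
  increments=[
    {"slide": [0.0055, -0.0025, 0.01], "roll": 0},
    {"slide": [0.0055, -0.0025, 0.03], "roll": 0},
    {"slide": [0.0055, -0.0025, 0.05], "roll": 0},
    {"slide": [0.0055, -0.0025, 0.06], "roll": 0},
    {"slide": [0.0055, -0.0025, 0.06], "roll": 0},
  ],
)

```text
t: 12.62
eef_pos: [432.4, -222.4, 78.8]
tcp_rot: [3.141, -0.001, 3.032]
ft_force: [0.3, 0.0, -1.4]
opening: 0.417
grip_force: 30.0
```

```bash
python3 -c "
from h import *
go((432.6,-222.9,28.5,173.7))"
```

```text
at [ 432.4 -222.4   78.8] [ 1.799e+02 -1.000e-01  1.737e+02] t 12.62 op 0.417 grip 30.0 F [ 0.3  0.  -1.4]
(432.6, -222.9, 28.5, 173.7) slide [-0.0002 -0.0005  0.0503] roll 0.001 dist 50.0
```

Emit:
step_arm(
  increments=[
    {"slide": [0, 0, 0.025], "roll": 0},
    {"slide": [0, 0, 0.042], "roll": 0},
    {"slide": [0, 0, 0.048], "roll": 0},
    {"slide": [0, 0, 0.05], "roll": 0},
    {"slide": [0, 0, 0.05], "roll": 0},
  ],
)

```text
t: 13.25
eef_pos: [432.7, -222.8, 30.1]
tcp_rot: [-3.141, 0.001, 3.032]
ft_force: [0.1, 0.4, -0.2]
opening: 0.419
grip_force: 30.0
```

Emit:
step_arm(
  increments=[
    {"slide": [0, 0, 0.001], "roll": 0},
    {"slide": [0, 0, 0.001], "roll": 0},
  ],
)

```text
t: 13.5
eef_pos: [432.5, -222.7, 28.9]
tcp_rot: [-3.141, 0.0, 3.032]
ft_force: [-0.1, 1.3, -0.5]
opening: 0.416
grip_force: 30.0
```

Emit:
step_arm(
  increments=[
    {"slide": [0, 0, 0.001], "roll": 0},
    {"slide": [0, 0, 0.001], "roll": 0},
  ],
)

```text
t: 13.75
eef_pos: [432.5, -222.7, 28.1]
tcp_rot: [-3.141, 0.001, 3.032]
ft_force: [-1.4, 1.2, 7.1]
opening: 0.418
grip_force: 30.0
```

Emit:
step_arm(
  increments=[
    {"slide": [0, 0, 0], "roll": 0},
    {"slide": [0, 0, 0], "roll": 0},
    {"slide": [0, 0, -0.03], "roll": 0},
    {"slide": [0, 0, -0.08], "roll": 0},
    {"slide": [0, 0, -0.12], "roll": 0},
  ],
  fingers=0.58,
)

```text
t: 14.38
eef_pos: [432.3, -222.7, 149.2]
tcp_rot: [-3.142, 0.0, 3.032]
ft_force: [0.3, -0.5, -0.3]
opening: 0.584
grip_force: 0.0
```

```bash
python3 -c "
from h import *
go((599.5,-250.3,150,176.3),(599.5,-250.3,36,176.3))"
```

```text
at [ 432.3 -222.7  149.2] [-180.     0.   173.7] t 14.38 op 0.584 grip 0.0 F [ 0.3 -0.5 -0.3]
(599.5, -250.3, 150, 176.3) slide [-0.1692 -0.0091 -0.0008] roll -0.045 dist 169.0
(599.5, -250.3, 36, 176.3) slide [0.    0.    0.114] roll -0.0 dist 114.0
```

Emit:
step_arm(
  increments=[
    {"slide": [-0.04, -0.002, 0], "roll": -0.02},
    {"slide": [-0.09, -0.005, 0], "roll": -0.045},
    {"slide": [-0.135, -0.007, 0], "roll": -0.045},
    {"slide": [-0.162, -0.009, 0], "roll": -0.045},
    {"slide": [-0.169, -0.009, 0], "roll": -0.045},
  ],
)

```text
t: 15.0
eef_pos: [600.1, -250.1, 146.8]
tcp_rot: [3.141, -0.001, 3.077]
ft_force: [0.2, -0.7, -0.0]
opening: 0.582
grip_force: 0.0
```

Emit:
step_arm(
  increments=[
    {"slide": [0, 0, 0.03], "roll": 0},
    {"slide": [0, 0, 0.05], "roll": 0},
    {"slide": [0, 0, 0.05], "roll": 0},
    {"slide": [0, 0, 0.05], "roll": 0},
  ],
)

```text
t: 15.5
eef_pos: [599.3, -250.3, 98.5]
tcp_rot: [-3.141, 0.001, 3.077]
ft_force: [0.5, 0.0, 0.5]
opening: 0.582
grip_force: 0.0
```

```bash
python3 -c "
from h import *
go((599.5,-250.3,36,176.3))"
```

```text
at [ 599.3 -250.3   98.5] [-180.     0.   176.3] t 15.5 op 0.582 grip 0.0 F [0.5 0.  0.5]
(599.5, -250.3, 36, 176.3) slide [-0.0002  0.      0.0625] roll -0.0 dist 63.0
```

Emit:
step_arm(
  increments=[
    {"slide": [0, 0, 0.03], "roll": 0},
    {"slide": [0, 0, 0.052], "roll": 0},
    {"slide": [0, 0, 0.0625], "roll": 0},
    {"slide": [0, 0, 0.0625], "roll": 0},
  ],
)

```text
t: 16.0
eef_pos: [599.4, -250.2, 35.4]
tcp_rot: [3.142, 0.0, 3.077]
ft_force: [0.4, 0.3, -0.0]
opening: 0.577
grip_force: 0.0
```

Emit:
step_arm(
  increments=[
    {"slide": [0, 0, 0], "roll": 0},
    {"slide": [0, 0, 0], "roll": 0},
    {"slide": [0, 0, 0], "roll": 0},
    {"slide": [0, 0, 0], "roll": 0},
    {"slide": [0, 0, 0], "roll": 0},
  ],
  fingers=0,
)

```text
t: 16.62
eef_pos: [599.8, -250.4, 36.1]
tcp_rot: [-3.141, 0.001, 3.077]
ft_force: [-0.3, -0.3, 6.1]
opening: 0.43
grip_force: 30.0
```

Emit:
step_arm(
  increments=[
    {"slide": [0, 0, -0.02], "roll": 0},
    {"slide": [0, 0, -0.05], "roll": 0},
    {"slide": [0, 0, -0.085], "roll": 0},
    {"slide": [0, 0, -0.11], "roll": 0},
    {"slide": [0, 0, -0.11], "roll": 0},
  ],
)

```text
t: 17.25
eef_pos: [600.0, -250.4, 147.6]
tcp_rot: [-3.14, 0.003, 3.077]
ft_force: [-0.5, -0.0, -4.5]
opening: 0.43
grip_force: 30.0
```

```bash
python3 -c "
from h import *
go((435.4,-142.6,146,173.7),(435.4,-142.6,34,173.7))"
```

```text
at [ 600.  -250.4  147.6] [-179.9    0.2  176.3] t 17.25 op 0.43 grip 30.0 F [-0.5 -0.  -4.5]
(435.4, -142.6, 146, 173.7) slide [0.1712 0.0969 0.0016] roll 0.045 dist 197.0
(435.4, -142.6, 34, 173.7) slide [0.    0.    0.112] roll -0.0 dist 112.0
```

Emit:
step_arm(
  increments=[
    {"slide": [0.025, 0.014, 0], "roll": 0.01},
    {"slide": [0.065, 0.037, 0], "roll": 0.025},
    {"slide": [0.11, 0.062, 0], "roll": 0.045},
    {"slide": [0.15, 0.085, 0], "roll": 0.045},
    {"slide": [0.171, 0.097, 0], "roll": 0.045},
  ],
)

```text
t: 17.88
eef_pos: [432.5, -140.7, 144.4]
tcp_rot: [3.141, -0.002, 3.032]
ft_force: [0.4, -0.4, -4.0]
opening: 0.428
grip_force: 30.0
```

Emit:
step_arm(
  increments=[
    {"slide": [0, 0, 0.02], "roll": 0},
    {"slide": [0, 0, 0.045], "roll": 0},
    {"slide": [0, 0, 0.06], "roll": 0},
    {"slide": [0, 0, 0.06], "roll": 0},
    {"slide": [0, 0, 0.06], "roll": 0},
  ],
)

```text
t: 18.5
eef_pos: [435.0, -142.3, 85.3]
tcp_rot: [3.141, -0.0, 3.032]
ft_force: [0.3, -0.1, -3.6]
opening: 0.429
grip_force: 30.0
```

```bash
python3 -c "
from h import *
go((435.4,-142.6,34,173.7))"
```

```text
at [ 435.  -142.3   85.3] [180.   -0.  173.7] t 18.5 op 0.429 grip 30.0 F [ 0.3 -0.1 -3.6]
(435.4, -142.6, 34, 173.7) slide [-0.0004 -0.0003  0.0513] roll 0.0 dist 51.0
```

Emit:
step_arm(
  increments=[
    {"slide": [0, 0, 0.025], "roll": 0},
    {"slide": [0, 0, 0.042], "roll": 0},
    {"slide": [0, 0, 0.048], "roll": 0},
    {"slide": [0, 0, 0.05], "roll": 0},
    {"slide": [0, 0, 0.05], "roll": 0},
  ],
)

```text
t: 19.12
eef_pos: [435.3, -142.4, 35.6]
tcp_rot: [-3.141, 0.001, 3.032]
ft_force: [-0.2, 0.5, -3.0]
opening: 0.429
grip_force: 30.0
```

Emit:
step_arm(
  increments=[
    {"slide": [0, 0, 0.001], "roll": 0},
    {"slide": [0, 0, 0.0015], "roll": 0},
  ],
)

```text
t: 19.38
eef_pos: [435.1, -142.3, 34.0]
tcp_rot: [-3.141, 0.001, 3.032]
ft_force: [-2.4, 0.5, 10.9]
opening: 0.427
grip_force: 30.0
```

Emit:
step_arm(
  increments=[
    {"slide": [0, 0, 0], "roll": 0},
    {"slide": [0, 0, 0], "roll": 0},
    {"slide": [0, 0, -0.03], "roll": 0},
    {"slide": [0, 0, -0.08], "roll": 0},
    {"slide": [0, 0, -0.115], "roll": 0},
  ],
  fingers=0.58,
)

```text
t: 20.0
eef_pos: [435.2, -142.3, 150.5]
tcp_rot: [-3.141, 0.001, 3.032]
ft_force: [0.2, 0.9, 0.2]
opening: 0.579
grip_force: 0.0
```

```bash
python3 -c "
from h import *
go((597.5,-330.7,140,172.6))"
```

```text
at [ 435.2 -142.3  150.5] [-1.800e+02  1.000e-01  1.737e+02] t 20.0 op 0.579 grip 0.0 F [0.2 0.9 0.2]
(597.5, -330.7, 140, 172.6) slide [-0.182  -0.1695  0.0105] roll 0.019 dist 249.0
```

Emit:
step_arm(
  increments=[
    {"slide": [-0.04, -0.037, 0], "roll": 0.019},
    {"slide": [-0.08, -0.0745, 0], "roll": 0.019},
    {"slide": [-0.12, -0.112, 0], "roll": 0.019},
    {"slide": [-0.16, -0.149, 0], "roll": 0.019},
    {"slide": [-0.182, -0.1695, 0], "roll": 0.019},
  ],
  fingers=0.62,
)

```text
t: 20.62
eef_pos: [598.4, -332.6, 148.1]
tcp_rot: [-3.142, 0.0, 3.012]
ft_force: [0.3, 0.5, 0.3]
opening: 0.618
grip_force: 0.0
```

Emit:
step_arm(
  increments=[
    {"slide": [0, 0, 0.04], "roll": 0},
    {"slide": [0, 0, 0.08], "roll": 0},
    {"slide": [0, 0, 0.08], "roll": 0},
    {"slide": [0, 0, 0.08], "roll": 0},
  ],
)

```text
t: 21.12
eef_pos: [597.9, -331.0, 70.1]
tcp_rot: [-3.141, 0.001, 3.013]
ft_force: [0.1, -0.5, -0.2]
opening: 0.615
grip_force: 0.0
```

```bash
python3 -c "
from h import *
go((597.5,-330.7,29,172.6))"
```

```text
at [ 597.9 -331.    70.1] [-1.800e+02  1.000e-01  1.726e+02] t 21.12 op 0.615 grip 0.0 F [ 0.1 -0.5 -0.2]
(597.5, -330.7, 29, 172.6) slide [0.0005 0.0003 0.0411] roll 0.0 dist 41.0
```

Emit:
step_arm(
  increments=[
    {"slide": [0, 0, 0.02], "roll": 0},
    {"slide": [0, 0, 0.035], "roll": 0},
    {"slide": [0, 0, 0.0415], "roll": 0},
    {"slide": [0, 0, 0.0415], "roll": 0},
  ],
)

```text
t: 21.62
eef_pos: [597.2, -330.6, 26.5]
tcp_rot: [3.141, -0.001, 3.013]
ft_force: [-1.1, 0.1, -0.2]
opening: 0.618
grip_force: 0.0
```

Emit:
step_arm(
  increments=[
    {"slide": [0, 0, 0], "roll": 0},
    {"slide": [0, 0, 0], "roll": 0},
    {"slide": [0, 0, 0], "roll": 0},
    {"slide": [0, 0, 0], "roll": 0},
    {"slide": [0, 0, 0], "roll": 0},
  ],
  fingers=0,
)

```text
t: 22.25
eef_pos: [597.5, -330.8, 27.6]
tcp_rot: [-3.141, 0.001, 3.013]
ft_force: [-0.1, -0.1, 4.7]
opening: 0.471
grip_force: 30.0
```

Emit:
step_arm(
  increments=[
    {"slide": [0, 0, -0.015], "roll": 0},
    {"slide": [0, 0, -0.04], "roll": 0},
    {"slide": [0, 0, -0.075], "roll": 0},
    {"slide": [0, 0, -0.11], "roll": 0},
    {"slide": [0, 0, -0.11], "roll": 0},
  ],
)

```text
t: 22.88
eef_pos: [598.2, -331.2, 140.5]
tcp_rot: [-3.139, 0.004, 3.013]
ft_force: [0.1, -0.7, -2.0]
opening: 0.469
grip_force: 30.0
```

```bash
python3 -c "
from h import *
go((450.2,-63.8,139,173.7))"
```

```text
at [ 598.2 -331.2  140.5] [-179.9    0.3  172.6] t 22.88 op 0.469 grip 30.0 F [ 0.1 -0.7 -2. ]
(450.2, -63.8, 139, 173.7) slide [0.1811 0.2462 0.0015] roll -0.019 dist 306.0
```

Emit:
step_arm(
  increments=[
    {"slide": [0.015, 0.02, 0], "roll": 0},
    {"slide": [0.042, 0.057, 0], "roll": -0.01},
    {"slide": [0.073, 0.099, 0], "roll": -0.019},
    {"slide": [0.104, 0.141, 0], "roll": -0.019},
    {"slide": [0.134, 0.182, 0], "roll": -0.019},
  ],
)

```text
t: 23.5
eef_pos: [486.2, -131.4, 136.4]
tcp_rot: [3.141, -0.001, 3.032]
ft_force: [0.2, 0.4, -1.5]
opening: 0.472
grip_force: 30.0
```

Emit:
step_arm(
  increments=[
    {"slide": [0.03, 0.039, 0], "roll": 0},
    {"slide": [0.048, 0.062, 0], "roll": 0},
    {"slide": [0.048, 0.062, 0], "roll": 0},
    {"slide": [0.048, 0.062, 0.03], "roll": 0},
    {"slide": [0.048, 0.062, 0.03], "roll": 0},
  ],
)

```text
t: 24.12
eef_pos: [446.4, -66.4, 105.7]
tcp_rot: [3.141, -0.003, 3.031]
ft_force: [-0.8, -0.2, -0.0]
opening: 0.476
grip_force: 30.0
```

```bash
python3 -c "
from h import *
go((450.2,-63.8,26,173.7))"
```

```text
at [446.4 -66.4 105.7] [180.   -0.2 173.7] t 24.12 op 0.476 grip 30.0 F [-0.8 -0.2 -0. ]
(450.2, -63.8, 26, 173.7) slide [-0.0035  0.003   0.0797] roll -0.0 dist 80.0
```

Emit:
step_arm(
  increments=[
    {"slide": [-0.0035, 0.003, 0.03], "roll": 0},
    {"slide": [-0.0035, 0.003, 0.055], "roll": 0},
    {"slide": [-0.0035, 0.003, 0.068], "roll": 0},
    {"slide": [-0.0035, 0.003, 0.073], "roll": 0},
    {"slide": [-0.0035, 0.003, 0.073], "roll": 0},
  ],
)

```text
t: 24.75
eef_pos: [450.9, -63.7, 34.4]
tcp_rot: [3.142, 0.0, 3.032]
ft_force: [-0.3, 0.5, -1.5]
opening: 0.472
grip_force: 30.0
```

```bash
python3 -c "
from h import *
go((450.2,-63.8,26,173.7))"
```

```text
at [450.9 -63.7  34.4] [180.    0.  173.7] t 24.75 op 0.472 grip 30.0 F [-0.3  0.5 -1.5]
(450.2, -63.8, 26, 173.7) slide [ 0.0007 -0.0002  0.0084] roll 0.0 dist 8.0
```

Emit:
step_arm(
  increments=[
    {"slide": [0.0005, 0, 0.004], "roll": 0},
    {"slide": [0.0005, 0, 0.006], "roll": 0},
    {"slide": [0.0005, 0, 0.0075], "roll": 0},
    {"slide": [0.0005, 0, 0.0075], "roll": 0},
  ],
)

```text
t: 25.25
eef_pos: [450.2, -63.5, 26.6]
tcp_rot: [3.142, 0.0, 3.032]
ft_force: [-0.8, -0.2, -1.1]
opening: 0.472
grip_force: 30.0
```

Emit:
step_arm(
  increments=[
    {"slide": [0, 0, 0.001], "roll": 0},
    {"slide": [0, 0, 0.001], "roll": 0},
    {"slide": [0, 0, 0.001], "roll": 0},
  ],
)

```text
t: 25.62
eef_pos: [450.2, -63.4, 25.6]
tcp_rot: [3.141, -0.0, 3.032]
ft_force: [-0.2, -0.1, -1.3]
opening: 0.471
grip_force: 30.0
```

Emit:
step_arm(
  increments=[
    {"slide": [0, 0, 0.001], "roll": 0},
    {"slide": [0, 0, 0.001], "roll": 0},
  ],
)

```text
t: 25.88
eef_pos: [450.3, -63.5, 25.5]
tcp_rot: [-3.142, 0.001, 3.032]
ft_force: [-3.4, 1.0, 16.4]
opening: 0.471
grip_force: 30.0
```

Emit:
step_arm(
  increments=[
    {"slide": [0, 0, 0], "roll": 0},
    {"slide": [0, 0, 0], "roll": 0},
    {"slide": [0, 0, -0.005], "roll": 0},
    {"slide": [0, 0, -0.015], "roll": 0},
    {"slide": [0, 0, -0.05], "roll": 0},
  ],
  fingers=0.515,
)

```text
t: 26.5
eef_pos: [449.6, -63.3, 74.7]
tcp_rot: [3.141, -0.003, 3.032]
ft_force: [1.3, -0.5, 1.1]
opening: 0.517
grip_force: 0.0
```

Emit:
step_arm(
  increments=[
    {"slide": [0, 0.0, -0.05], "roll": 0},
    {"slide": [0, 0, -0.1], "roll": 0},
    {"slide": [0, 0.06, -0.1], "roll": 0},
    {"slide": [0, 0.12, -0.1], "roll": 0},
    {"slide": [0, 0.18, -0.1], "roll": 0},
  ],
)

```text
t: 27.12
eef_pos: [469.9, 117.2, 175.6]
tcp_rot: [3.141, 0.001, 3.031]
ft_force: [0.5, -0.5, 0.7]
opening: 0.515
grip_force: 0.0
```

Emit:
step_arm(
  increments=[
    {"slide": [0, 0.06, 0], "roll": 0},
    {"slide": [-0.03, 0.12, 0], "roll": 0},
    {"slide": [-0.05, 0.17, 0], "roll": 0},
    {"slide": [-0.05, 0.2, 0], "roll": 0},
    {"slide": [-0.05, 0.2, 0], "roll": 0},
  ],
)

```text
t: 27.75
eef_pos: [541.2, 310.4, 174.7]
tcp_rot: [3.141, -0.0, 3.034]
ft_force: [-0.5, -0.6, -0.1]
opening: 0.513
grip_force: 0.0
```

```bash
python3 - <<'E'
from h import *
print(state()["t"],state()["eef_pos"])
c=np.array([437,-183.1]); a=np.radians(-6.3); R=np.array([[np.cos(a),-np.sin(a)],[np.sin(a),np.cos(a)]])
im=[]
for n in("top","scene"):
    d=imaging.read_camera(n); im.append(d["color"][130:350,180:460,::-1]); p=cloud(d).reshape(-1,3)
    m=(p[:,0]>340)&(p[:,0]<530)&(p[:,1]>-380)&(p[:,1]<10)&(p[:,2]>8); p=p[m]
    cc={"top":[438.4,-183.3],"scene":[436.1,-183]}[n]
    l=np.c_[(p[:,:2]-cc)@R,p[:,2]]
    for t,y in(("carton",120),("tape",40),("switch",-40),("screw",-120)):
        q=l[(abs(l[:,1]-y)<38)&(abs(l[:,0])<75)&(l[:,2]>28)]; zt=np.percentile(q[:,2],95)
        print(n,t,"top",zt.round(1),rect(q),"top face",rect(q[q[:,2]>zt-6]))
cv2.imwrite("pics/fin.png",cv2.resize(np.hstack(im),None,fx=1.4,fy=1.4))
E
```

```text
27.75 [541.15633447 310.38432143 174.74778778]
top carton top 47.4 (array([-1.000e-01,  1.209e+02]), 110.4, 45.6, 0.0) top face (array([-1.000e-01,  1.209e+02]), 110.4, 45.5, -0.0)
top tape top 79.4 (array([ 0. , 40.5]), 83.8, 41.6, -0.3) top face (array([-6.7, 40.7]), 54.2, 40.7, -0.4)
top switch top 61.1 (array([ -6.8, -48.4]), 65.7, 58.2, 0.1) top face (array([  1.1, -39.3]), 49.8, 39.8, 0.3)
top screw top 62.3 (array([   0.2, -120.3]), 70.0, 51.2, -0.2) top face (array([   0.2, -120.3]), 70.0, 50.8, -0.3)
scene carton top 45.1 (array([ -0.3, 121.1]), 111.0, 45.7, 0.0) top face (array([ -0.2, 121.2]), 111.1, 45.2, 0.2)
scene tape top 76.8 (array([-0.5, 41.2]), 84.7, 41.9, 0.1) top face (array([-7.4, 41.1]), 54.8, 41.8, -0.0)
scene switch top 58.3 (array([  0. , -38.8]), 52.9, 41.1, -0.4) top face (array([  1.1, -38.8]), 50.7, 41.0, -0.5)
scene screw top 59.9 (array([   0.3, -119.5]), 71.2, 52.1, 0.2) top face (array([   0.2, -119.5]), 70.6, 52.0, -0.1)
```

View pics/fin.png

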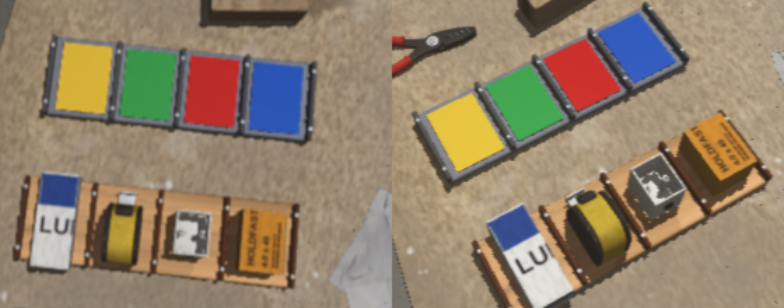

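All four stand in the wooden rack in reversed order: carton (52,222), tape (121,235), switch box (192,235), screw box (263,243). Each is within about 1 mm of its bay centre, square and at floor height. The mats now show yellow, green, red, blue, which confirms the starting order.

```bash
python3 -c "
from h import *
print(env.job_done())"
```

```text
the job is handed in; nothing more can be done
None
```

I moved all four things to the wooden rack in reversed order and handed the job in. In the last pictures each stood square and within about 1.5 mm of its bay centre; the hand-in did not report the verdict.

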